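Hold the turning bolt inside the post bracket

TASK

The power driver is running on the nut of the U-shaped steel post bracket, but the bolt slowly turns along with it. Take the sharpening stone that was left lying across the top of the bracket and lay it gently in the green tray, all the way down on the tray's floor; then reach down into the narrow gap of the bracket, firmly grip the hidden hexagonal bolt head between both fingers and hold it so that it no longer turns. Finish while still gripping the head: do not let go, and leave the other things on the bench where they stand.

Things in the scene. Friction and masses are not known exactly. Their poses are not given: they have to be found in the camera images.
- bracket: U-shaped steel post bracket, fixed. Origin: centre of its underside on the bench. Two upright cheeks square to its x axis, each 5 mm thick, 90 mm wide (y), 125 mm tall, with a clear gap of 52 mm between them (x -26 to +26 mm), open at the top and at both y ends. Feet 5 mm thick reach to y = -82 and +82 mm. The +x cheek carries the bolt, which lies along x.
- bolt_head (a point): centre of the dark hexagonal bolt head in the gap: 24 mm across flats, 16 mm long. It lies at bracket (6, 0, 92) mm, 33 mm below the cheeks' tops; its x axis is the bolt axis. A thinner brass sleeve, 16 mm across, fills bracket x 14 to 26 mm. There is room to grip the head from above, fingers closing along the bracket's y.
- bolt (a joint): turning angle of the bolt, rad, growing without end; at 0 a pair of flats is square to the bracket's y, again every 1.047 rad. Left alone it turns at about 0.25 rad/s, driven with about 0.15 N m; gripping it with 30 N or more stops it at any angle.
- driver_center (a point): middle of the orange and black inline power driver, fixed in a wooden cradle: it lies along the bracket's x from the +x cheek out to bracket x = 296 mm, 60 mm wide, cradle 80 mm wide, nothing higher than 122 mm. Axes as the bracket's.
- stone: grey sharpening stone in a dark wooden holder, 150 mm long (x), 46 mm wide (y), 28 mm tall, about 0.3 kg; the upper half, the stone, is 136 by 40 mm. Origin: centre of its underside. It starts lying flat across the tops of the bracket's two cheeks, its length roughly along the bracket's x, covering the gap.
- stone_center (a point): centre of the sharpening stone with its holder, 14 mm above its underside; axes as the stone's.
- tray: lime green open tray fixed to the bench, outside 240 mm (x) by 170 mm (y) by 45 mm tall, walls and floor 5 mm thick, empty. Origin: centre of its underside.
- bottle: bystander: clear water bottle, blue label, 62 mm across, 200 mm tall. Origin: centre of its underside. To be left alone.
- mug: bystander: purple mug, 84 mm across, 110 mm tall. Origin: centre of its underside. To be left alone.
- pot: bystander: green plastic plant pot, mouth up, 120 mm across, 100 mm tall. Origin: centre of its underside. To be left alone.
- jar: bystander: screw jar with a steel lid, 70 mm across, 85 mm tall. Origin: centre of its underside. To be left alone.
- can: bystander: tin can with a yellow label, 74 mm across, 110 mm tall. Origin: centre of its underside. To be left alone.
Not all that is in view belongs to the job. What is shaped like the stone but pink or purple is not meant.

How it is judged:
On the way:
1. the sharpening stone lies flat on the floor of the tray, let go and at rest (x of stone_center in the frame of tray between -0.117 and 0.117 m and y of stone_center in the frame of tray between -0.082 and 0.082 m and z of stone_center in the frame of tray below 0.03 m and angle between stone_center's own z axis and vertical below 0.2 rad and contact force between the fingers and stone below 0.1 N and linear speed of stone below 0.05 m/s), for 0.2 s.
At the end, for the whole second after the job is handed in: The bolt head is gripped between the fingers (the grasp point within 25 mm of its centre, at least 15 N of contact in all) and turns slower than 0.05 rad/s; the stone lies at rest, flat (within 0.2 rad) and released, on the floor of the tray (centre below 30 mm) (all of step 1 and contact force between the fingers and bolt above 15 N and distance between the grasp point and bolt_head below 0.025 m and velocity of joint bolt between -0.05 and 0.05 rad/s); the arm keeps its last pose, push and grip.
It fails at once if the stone is dropped into the tray instead of being laid in it (x of stone_center in the frame of tray between -0.117 and 0.117 m and y of stone_center in the frame of tray between -0.082 and 0.082 m and contact force between the fingers and stone below 0.05 N and linear speed of stone above 0.8 m/s).
It fails at once if a bystander is pushed aside (more than 30 mm) or knocked over (distance of any of bottle, mug, pot, jar, can from where it was at the start of the episode above 0.03 m or angle between any of bottle, mug, pot, jar, can's own z axis and vertical above 0.5 rad).
It also fails if it takes over 48 s, if anything falls off the work surface, if the arm or the gripper's body presses on something with over 40 N, if the wrist force passes 120 N, or if a joint passes its speed limit or range.

ROBOT

A 6-joint arm with a two-finger parallel gripper is mounted at the origin on the work surface. World frame = base frame: x ahead of the robot, y to its left, z up, the work surface at z = 0. Lengths are in m, angles in rad, forces in N, time in s.
With the tool pointing down it reaches from about 0.35 to 0.85 m from the base axis. Payload 8.1 kg.
Tool frame: the origin (TCP) lies at the very end of the fingers, on their centre line; the grasp point (between the pads) lies 19 mm behind it; x points along the fingers, y is the direction in which the jaws open and shut, and the axes are right-handed (so a half turn about x gives the same grasp; the last joint's range is limited). The gripper opens to 93 mm and grips with 3 to 60 N. Pads are 15 mm wide; open, the fingers measure 128 mm over their backs; the gripper's body (75 mm by 188 mm) begins 65 mm behind the grasp point.
Start: joints at [-0.085, 0.13, 1.488, -0, 1.523, -0.085], TCP at [0.6, 0, 0.219] pointing down, gripper open.
Joint ranges: [-2.96, 2.96], [-0.89, 2.26], [0.02, 2.5], [-1.34, 4.48], [0, 2.73], [-2.66, 2.66]. Speed limits (rad/s): [2.39, 2.39, 2.79, 3.14, 3.14, 3.14].

INTERFACE

Orientations are given as a rotation vector (axis times angle).
In Python, from plant import * gives the robot as it stands. The module is installed in compiled form; this text tells all that it offers.
- The arm moves only by the tool apply_moves, never from a script. Its argument "series" is a list of rows, each an object with "jaw": the gripper's target within -1 to 1 (shut at 1, half-way at 0, fully open at -1); "linear": the shift along the tool's x, y, z normalised to -1 to 1, where 1 is 0.6 m, a list of three; "roll": the turn about the tool's x normalised to -1 to 1, where 1 is 30 degrees. A call has 1 to 20 rows; each row is the pose to reach, as a shift and turn from the pose measured when the call began, along the tool's axes at that moment; what a row does not reach only later rows make up. A row lasts 1/8 s, in which the tool goes at most 62.5 mm and 10.7 degrees, less where a joint would pass 70% of its speed; a pose out of reach is approached as far as the arm can. A call with a number of a shift or a turn outside -1 to 1 is refused whole. A call with a gripper value outside its range is refused whole. The fingers move at their own pace and stop on an object; "force" is the grip in N (left out, the last holds). Time passes only in rows, so rows that repeat a pose let the fingers close. It gives the time, the measured TCP pose, the force and the opening at its end, in the units of the state.
- read_state(): the state, without advancing time (a new reading comes with each control period).
- read_camera(name): name is "scene" or "side" or "wrist"; returns a dict with "pixels" (480x640x3 uint8, blue, green, red), "intrinsics" (3x3 intrinsics, pixels), "D" ([k1, k2, p1, p2, k3] as OpenCV has them; the pictures are not rectified), "rvec" (rotation vector, rad) and "tvec" (3), from world to camera coordinates, as OpenCV has them; the wrist camera has in their place "tool_from_camera" (4x4, takes a point from camera to tool coordinates, whose origin is the TCP and whose axes are the tool frame's). Camera axes: x right, y down, z forward; pixel columns grow to the right and rows downward; lengths in m; the calibration is good to about 2 mm. A picture is of the moment at which its call begins: read the wrist's pose just before it. There is no depth.
- close_job(): hands the job in, once; it reports no verdict.
The state is a dict: "t": time; "q": joint angles; "dq": joint speeds; "joint_torque": joint torques, N m; "tool_pos": TCP position; "orientation": TCP orientation; "force": force on the tool from outside, world axes, zero at the start; "wrist_torque": the same for the moment, N m; "opening": finger opening in m.
Only numpy, scipy, OpenCV 4.12 (cv2) and the standard library are available. Lean on these libraries where they do the work, as an engineer would, in place of code of your own. Each camera call takes 0.05 s, during which the arm holds its last target. There are 200 camera calls.

## Working session

There is one attempt and no reset: what is moved stays moved. The work goes in short steps, Python scripts to look and compute and a tool call to move; the robot and the scene stay as the last step left them, time stands still between calls to the robot, and variables do not carry over. Pictures are saved under pics/ and viewed, about 8 in all and at most 12, crops included, and the job is handed in when it is done.

Besides the shell and the picture viewer there is one more tool, called as name(argument=value, ...), one argument or row to a line, values as JSON. apply_moves: Moves the arm, as the interface text tells. Its arguments: {"type":"object","properties":{"series":{"type":"array"},"force":{"type":"number"}},"required":["series"]}

```bash
mkdir -p pics; cat > h.py <<'E'
from plant import *
import numpy as np, cv2
def snap(n,f):
    s=read_state(); c=read_camera(n); cv2.imwrite('pics/'+f,c['pixels'])
    np.save('pics/'+f+'.npy',dict(c=c,s=s),allow_pickle=True); return c,s
def load(f): 
    d=np.load('pics/'+f+'.npy',allow_pickle=True).item(); return d['c'],d['s']
def ext(c,s):
    "camera->world R,t"
    if 'rvec' in c:
        R=cv2.Rodrigues(np.array(c['rvec'],float))[0]; return R.T,-R.T@np.array(c['tvec'],float).ravel()
    T=np.eye(4);T[:3,:3]=cv2.Rodrigues(np.array(s['orientation'],float))[0];T[:3,3]=s['tool_pos']
    T=T@np.array(c['tool_from_camera']); return T[:3,:3],T[:3,3]
def onplane(c,s,px,z):
    R,t=ext(c,s); p=cv2.undistortPoints(np.array(px,float).reshape(-1,1,2),np.array(c['intrinsics'],float),np.array(c['D'],float)).reshape(-1,2)
    d=np.c_[p,np.ones(len(p))]@R.T; return t+d*((z-t[2])/d[:,2])[:,None]
def proj(c,s,P):
    R,t=ext(c,s); return cv2.projectPoints(np.array(P,float).reshape(-1,3),cv2.Rodrigues(R.T)[0],-R.T@t,np.array(c['intrinsics'],float),np.array(c['D'],float))[0].reshape(-1,2)
E
python3 - <<'E'
from h import *
for n in ['scene','side','wrist']:
    c,s=snap(n,n+'0.png'); print(n,ext(c,s)[1])
a=[cv2.imread(f'pics/{n}0.png') for n in ['scene','side','wrist']]
print({k:np.round(v,3) for k,v in read_state().items()})
E
```

```text
scene [ 1.17476914 -1.02956796  0.87623122]
side [0.05966443 0.86307526 1.18749373]
wrist [0.59975936 0.07083651 0.3833873 ]
{'t': np.float64(0.15), 'q': array([-0.085,  0.131,  1.489,  0.   ,  1.523, -0.085]), 'dq': array([ 0.   , -0.002, -0.004, -0.002,  0.001,  0.001]), 'joint_torque': array([ 0.0000e+00, -5.6047e+01, -4.9233e+01,  7.7000e-02,  3.1000e-02,
       -0.0000e+00]), 'tool_pos': array([0.6  , 0.   , 0.218]), 'orientation': array([ 1.209,  1.21 , -1.21 ]), 'force': array([-0.014,  0.329,  0.532]), 'wrist_torque': array([-0.029,  0.003, -0.058]), 'opening': np.float64(0.093)}
```

View pics/scene0.png

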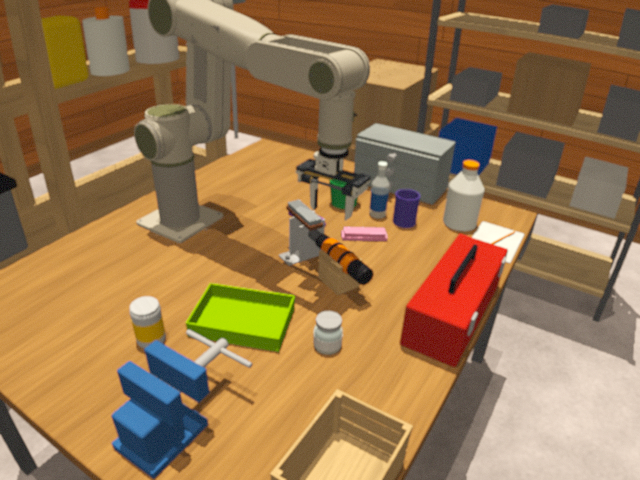

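View pics/side0.png

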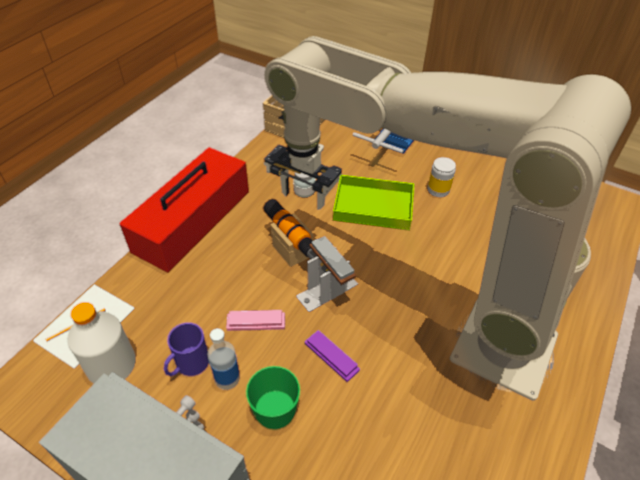

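The scene view shows the grey stone on the bracket at (305,217) and the tray at (242,317). In the side view the stone is at (333,258) and the tray at (374,202).

Candidates: grey stone at side (333,258), pink bar at (256,320), purple bar at (332,355). I choose the grey one on the bracket and will check it in one close crop.

```bash
python3 - <<'E'
from h import *
for n,z in [('side',.045),('scene',.045)]:
    c,s=load(n+'0.png'); hsv=cv2.cvtColor(c['pixels'],cv2.COLOR_BGR2HSV)
    m=cv2.inRange(hsv,(35,150,90),(50,255,255)); 
    k=cv2.connectedComponentsWithStats(m)[2:0:-1] 
    cn=max(cv2.findContours(m,0,2)[0],key=cv2.contourArea); h=cv2.convexHull(cn)
    ap=cv2.approxPolyDP(h,5,True).reshape(-1,2); print(n,ap.tolist()); print(onplane(c,s,ap,z).round(3).tolist())
a=cv2.imread('pics/side0.png')[225:315,280:380]; b=cv2.imread('pics/scene0.png')[190:280,265:365]
cv2.imwrite('pics/crop.png',np.hstack([cv2.resize(x,(400,360),interpolation=2) for x in(a,b)]))
E
```

```text
side [[340, 175], [413, 184], [409, 222], [392, 227], [334, 219]]
[[0.653, -0.321, 0.045], [0.432, -0.404, 0.045], [0.374, -0.241, 0.045], [0.409, -0.196, 0.045], [0.572, -0.136, 0.045]]
scene [[187, 321], [210, 285], [294, 296], [278, 350], [210, 339]]
[[0.435, -0.403, 0.045], [0.383, -0.261, 0.045], [0.598, -0.17, 0.045], [0.679, -0.356, 0.045], [0.525, -0.418, 0.045]]
```

View pics/crop.png

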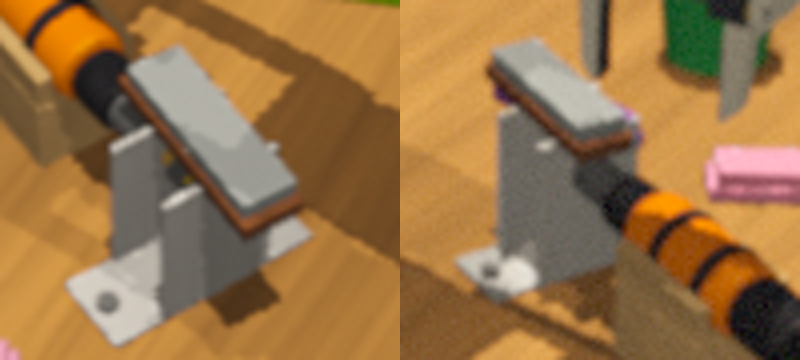

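View pics/wrist0.png

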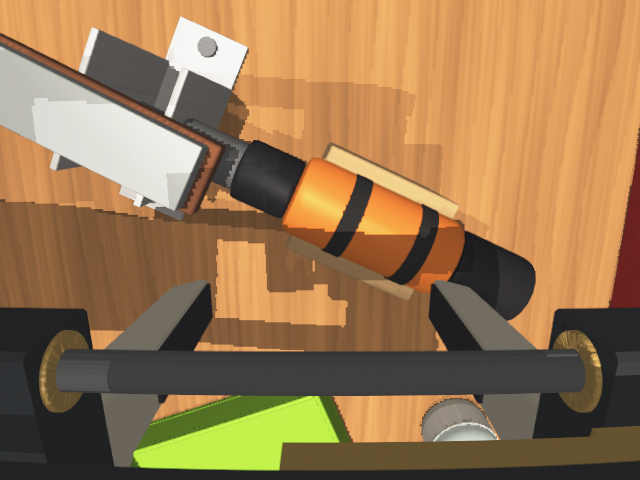

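The crop confirms it: grey stone in a brown holder across the cheeks, with no pink or purple. In the wrist view the near end of the stone is at about (215,150)–(165,212), with the driver in line behind it.

```bash
python3 - <<'E'
from h import *
c,s=load('side0.png'); P=onplane(c,s,[[325,236.5],[311,244],[342,278],[354.5,271]],.153); print('stone side',P.round(3).tolist(),P.mean(0).round(3))
c,s=load('scene0.png'); P=onplane(c,s,[[265+135/4,190+40/4],[265+92/4,190+52/4],[265+180/4,190+137/4],[265+228/4,190+120/4]],.153); print('stone scene',P.round(3).tolist(),P.mean(0).round(3))
c,s=load('wrist0.png'); print('wr stone end',onplane(c,s,[[211,148],[184,212]],.153).round(3).tolist())
print('cheek tops',onplane(c,s,[[97,28],[80,67],[184,69],[164,115],[138,205],[122,190]],.125).round(3).tolist())
print('driver end',onplane(c,s,[[515,290]],.09).round(3).tolist(), proj(c,s,[[.5,-.25,.045]]))
R=cv2.Rodrigues(np.array(s['orientation']))[0];print(R.round(2))
E
```

```text
stone side [[0.512, 0.027, 0.153], [0.53, 0.069, 0.153], [0.408, 0.126, 0.153], [0.392, 0.09, 0.153]] [0.46  0.078 0.153]
stone scene [[0.42, 0.117, 0.153], [0.404, 0.082, 0.153], [0.528, 0.012, 0.153], [0.543, 0.053, 0.153]] [0.474 0.066 0.153]
wr stone end [[0.541, 0.062, 0.153], [0.523, 0.026, 0.153]]
cheek tops [[0.47, 0.13, 0.125], [0.458, 0.109, 0.125], [0.52, 0.106, 0.125], [0.506, 0.08, 0.125], [0.485, 0.026, 0.125], [0.476, 0.035, 0.125]]
driver end [[0.747, -0.045, 0.09]] [[219.82426321 465.6575884 ]]
[[-0.  1. -0.]
 [ 0. -0. -1.]
 [-1. -0. -0.]]
```

apply_moves(
  series=[
    {"jaw":-1,"linear":[-0.07,-0.215,-0.123],"roll":-0.35},
    {"jaw":-1,"linear":[-0.07,-0.215,-0.123],"roll":-0.7},
    {"jaw":-1,"linear":[-0.07,-0.215,-0.123],"roll":-1},
    {"jaw":-1,"linear":[-0.07,-0.215,-0.123],"roll":-1},
    {"jaw":-1,"linear":[-0.07,-0.215,-0.123],"roll":-1},
  ],
  force=30,
)

```text
t: 0.78
tool_pos: [0.4709, 0.0736, 0.2598]
orientation: [0.817, 1.413, -0.818]
force: [0.6, 0.4, -0.8]
opening: 0.0927
```

apply_moves(
  series=[
    {"jaw":-1,"linear":[0,0,0],"roll":-0.35},
    {"jaw":-1,"linear":[0,0,0],"roll":-0.7},
    {"jaw":-1,"linear":[0,0,0],"roll":-1},
    {"jaw":-1,"linear":[0,0,0],"roll":-1},
    {"jaw":-1,"linear":[0,0,0],"roll":-1},
  ],
)

```text
t: 1.4
tool_pos: [0.4711, 0.0732, 0.2592]
orientation: [0.415, 1.533, -0.417]
force: [-0.4, -1.0, 0.1]
opening: 0.0929
```

```bash
cat >> h.py <<'E'
def goto(p,yaw):
    "normalised linear, roll from present pose to world p, jaw axis yaw (deg)"
    s=read_state(); R=cv2.Rodrigues(np.array(s['orientation'],float))[0]
    y=np.degrees(np.arctan2(R[1,1],R[0,1])); print('pos',np.round(s['tool_pos'],4),'yaw',y.round(2),'q',np.round(s['q'],2),'t',s['t'],'open',s['opening'],'F',np.round(s['force'],1))
    print('lin',(R.T@(np.array(p)-s['tool_pos'])/.6).round(4),'roll',((y-yaw)/30).round(3)); return R
E
python3 -c "
from h import *
print(goto([.471,.074,.120],63.4).round(3)); c,s=snap('wrist','w1.png')"
```

```text
pos [0.4711 0.0732 0.2592] yaw 59.6 q [ 0.05 -0.22  1.75 -0.    1.61 -0.99] t 1.4 open 0.09294456673543229 F [-0.4 -1.   0.1]
lin [ 0.232   0.0013 -0.0004] roll -0.127
[[-0.002  0.506  0.862]
 [-0.     0.862 -0.506]
 [-1.    -0.001 -0.002]]
```

View pics/w1.png

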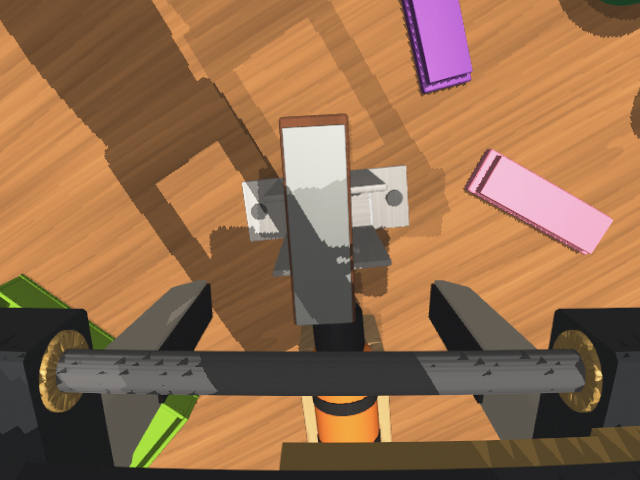

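This view shows the grey stone's top corners at about (282,127), (347,125), (354,322) and (295,325).

```bash
python3 -c "
from h import *
c,s=load('w1.png'); P=onplane(c,s,[[282,127],[348,125],[354,322],[295,325]],.153); print(P.round(4).tolist(),P.mean(0))
d=P[2]+P[3]-P[0]-P[1]; print(np.degrees(np.arctan2(d[1],d[0])),np.linalg.norm(d)/2)
goto([*P.mean(0)[:2],.12],90+np.degrees(np.arctan2(d[1],d[0])))"
```

```text
[[0.3969, 0.0896, 0.153], [0.4168, 0.1259, 0.153], [0.5359, 0.0636, 0.153], [0.5169, 0.0265, 0.153]] [0.4666327 0.0764092 0.153    ]
-27.677185975235517 0.13501361552784752
pos [0.4711 0.0733 0.2594] yaw 59.65 q [ 0.05 -0.22  1.75 -0.    1.61 -0.99] t 1.45 open 0.09331718978085178 F [ 0.4 -0.8  0.2]
lin [ 0.2323  0.0009 -0.0086] roll -0.089
```

apply_moves(
  series=[
    {"jaw":-1,"linear":[0.08,0.001,-0.006],"roll":-0.09},
    {"jaw":-1,"linear":[0.16,0.001,-0.006],"roll":-0.09},
    {"jaw":-1,"linear":[0.2,0.001,-0.006],"roll":-0.09},
    {"jaw":-1,"linear":[0.23,0.001,-0.006],"roll":-0.09},
    {"jaw":-1,"linear":[0.23,0.001,-0.006],"roll":-0.09},
    {"jaw":1,"linear":[0.23,0.001,-0.006],"roll":-0.09},
    {"jaw":1,"linear":[0.23,0.001,-0.006],"roll":-0.09},
    {"jaw":1,"linear":[0.23,0.001,-0.006],"roll":-0.09},
    {"jaw":1,"linear":[0.23,0.001,-0.006],"roll":-0.09},
    {"jaw":1,"linear":[0.23,0.001,-0.006],"roll":-0.09},
    {"jaw":1,"linear":[0.23,0.001,-0.006],"roll":-0.09},
  ],
  force=35,
)

```text
t: 2.82
tool_pos: [0.468, 0.0755, 0.1215]
orientation: [0.378, 1.539, -0.379]
force: [-1.0, -1.3, 2.6]
opening: 0.0461
```

apply_moves(
  series=[
    {"jaw":1,"linear":[-0.03,0,0],"roll":0},
    {"jaw":1,"linear":[-0.1,0,0],"roll":0},
    {"jaw":1,"linear":[-0.17,0,0],"roll":0},
    {"jaw":1,"linear":[-0.2,0,0],"roll":0},
    {"jaw":1,"linear":[-0.2,0,0],"roll":0},
    {"jaw":1,"linear":[-0.2,0,0],"roll":0},
  ],
)

```text
t: 3.58
tool_pos: [0.4673, 0.0755, 0.2395]
orientation: [0.377, 1.542, -0.38]
force: [-0.3, 0.8, -3.2]
opening: 0.0457
```

```bash
python3 -c "
from h import *
goto([.517,-.289,.24],90)"
```

```text
pos [0.4673 0.0755 0.2395] yaw 62.35 q [ 0.05 -0.22  1.79 -0.    1.58 -1.04] t 3.575 open 0.045702736899545356 F [-0.3  0.8 -3.2]
lin [-0.0008 -0.4997  0.3552] roll -0.922
```

apply_moves(
  series=[
    {"jaw":1,"linear":[0,-0.06,0.04],"roll":-0.1},
    {"jaw":1,"linear":[0,-0.125,0.09],"roll":-0.25},
    {"jaw":1,"linear":[0,-0.19,0.135],"roll":-0.4},
    {"jaw":1,"linear":[0,-0.25,0.18],"roll":-0.55},
    {"jaw":1,"linear":[0,-0.32,0.23],"roll":-0.7},
    {"jaw":1,"linear":[0,-0.39,0.28],"roll":-0.8},
    {"jaw":1,"linear":[0,-0.45,0.32],"roll":-0.92},
    {"jaw":1,"linear":[0,-0.5,0.355],"roll":-0.92},
    {"jaw":1,"linear":[0,-0.5,0.355],"roll":-0.92},
    {"jaw":1,"linear":[0,-0.5,0.355],"roll":-0.92},
  ],
)

```text
t: 4.82
tool_pos: [0.516, -0.2882, 0.2375]
orientation: [0.002, 1.578, 0.0]
force: [0.1, 1.0, -2.5]
opening: 0.0454
```

```bash
python3 -c "
from h import *
goto([.517,-.289,.03],90)
a,_=snap('side','s2.png'); b,_=snap('wrist','w2.png')
cv2.imwrite('pics/v2.png',np.hstack([cv2.resize(a['pixels'][100:400,200:520],(400,375)),cv2.resize(b['pixels'],(400,375))]))"
```

```text
pos [ 0.516  -0.2882  0.2375] yaw 89.93 q [-0.59  0.11  1.48 -0.    1.56 -2.16] t 4.825 open 0.04537052394237902 F [ 0.1  1.  -2.5]
lin [ 0.3458 -0.0019  0.0042] roll -0.002
```

View pics/v2.png

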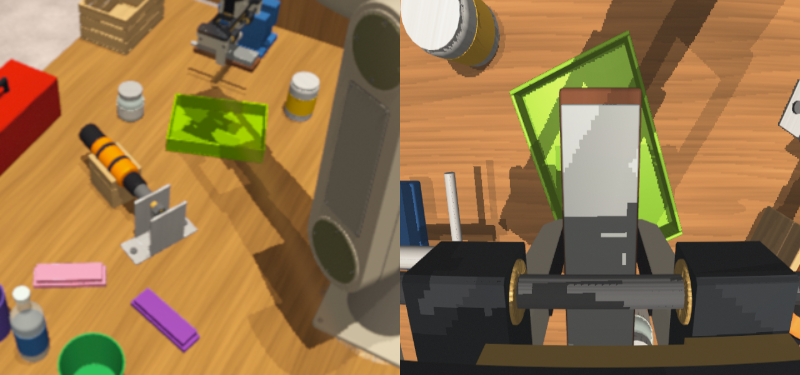

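Left: the side view shows the empty bracket and nothing knocked over. Right: the wrist view shows the stone held level over the tray, whose rim corners are at about (179,119), (368,42) and (448,301), with the can near the upper left.

```bash
python3 -c "
from h import *
c,s=load('w2.png'); P=onplane(c,s,[[179,119],[368,42],[448,301]],.045); print(P.round(3).tolist(),'centre',(P[0]+P[2])/2)
print('can',onplane(c,s,[[60,33]],.11)); c,s=load('side0.png'); print(onplane(c,s,[[443,166]],.11), 'jar', onplane(c,s,[[200+130*.8,100+88*.8]],.085))
for n in ['side0.png','scene0.png']:
  c,s=load(n); print(n,proj(c,s,[[.517,-.289,.005]]).round(0))
"
```

```text
[[0.436, -0.404, 0.045], [0.376, -0.249, 0.045], [0.597, -0.169, 0.045]] centre [ 0.51651264 -0.28667855  0.045     ]
can [[ 0.38040365 -0.46044699  0.11      ]]
[[ 0.36365192 -0.45882775  0.11      ]] jar [[ 0.74050532 -0.23962624  0.085     ]]
side0.png [[372. 205.]]
scene0.png [[243. 321.]]
```

apply_moves(
  series=[
    {"jaw":1,"linear":[0.08,0,0],"roll":0},
    {"jaw":1,"linear":[0.16,0,0],"roll":0},
    {"jaw":1,"linear":[0.24,0,0],"roll":0},
    {"jaw":1,"linear":[0.3,0,0],"roll":0},
    {"jaw":1,"linear":[0.34,0,0],"roll":0},
    {"jaw":1,"linear":[0.365,0,0],"roll":0},
    {"jaw":1,"linear":[0.375,0,0],"roll":0},
    {"jaw":1,"linear":[0.382,0,0],"roll":0},
    {"jaw":1,"linear":[0.382,0,0],"roll":0},
    {"jaw":1,"linear":[0.382,0,0],"roll":0},
  ],
)

```text
t: 6.18
tool_pos: [0.5157, -0.2881, 0.0103]
orientation: [-0.0, 1.576, -0.0]
force: [-0.4, -0.0, -1.9]
opening: 0.0458
```

apply_moves(
  series=[
    {"jaw":1,"linear":[0.006,0,0],"roll":0},
    {"jaw":1,"linear":[0.008,0,0],"roll":0},
    {"jaw":1,"linear":[0.008,0,0],"roll":0},
  ],
)

```text
t: 6.55
tool_pos: [0.5157, -0.2881, 0.0054]
orientation: [-0.0, 1.576, -0.0]
force: [-0.2, 0.3, -3.0]
opening: 0.0458
```

apply_moves(
  series=[
    {"jaw":-0.1,"linear":[0,0,0],"roll":0},
    {"jaw":-0.3,"linear":[0,0,0],"roll":0},
    {"jaw":-0.5,"linear":[0,0,0],"roll":0},
    {"jaw":-0.5,"linear":[0,0,0],"roll":0},
    {"jaw":-0.5,"linear":[0,0,0],"roll":0},
  ],
)

```text
t: 7.18
tool_pos: [0.5157, -0.2881, 0.0055]
orientation: [-0.0, 1.576, -0.0]
force: [-0.1, 0.4, -0.1]
opening: 0.0697
```

Released: the weight is off the wrist. Next I lift straight up.

apply_moves(
  series=[
    {"jaw":-0.5,"linear":[-0.05,0,0],"roll":0},
    {"jaw":-0.5,"linear":[-0.15,0,0],"roll":0},
    {"jaw":-0.5,"linear":[-0.25,0,0],"roll":0},
    {"jaw":-0.5,"linear":[-0.35,0,0],"roll":0},
    {"jaw":-0.5,"linear":[-0.42,0,0],"roll":0},
    {"jaw":-0.5,"linear":[-0.42,0,0],"roll":0},
  ],
)

```text
t: 7.92
tool_pos: [0.5189, -0.2894, 0.2629]
orientation: [-0.004, 1.569, -0.004]
force: [-0.5, -0.4, -1.1]
opening: 0.0701
```

```bash
python3 -c "
from h import *
goto([.477,.079,.26],65)
snap('wrist','w3.png')"
```

```text
pos [ 0.5189 -0.2894  0.2629] yaw 90.0 q [-0.59  0.1   1.45 -0.    1.6  -2.16] t 7.925 open 0.07005847026375252 F [-0.5 -0.4 -1.1]
lin [ 0.0015  0.614  -0.0698] roll 0.833
```

apply_moves(
  series=[
    {"jaw":-0.5,"linear":[0,0.08,0.005],"roll":0.1},
    {"jaw":-0.5,"linear":[0,0.17,0.01],"roll":0.25},
    {"jaw":-0.5,"linear":[0,0.26,0.015],"roll":0.4},
    {"jaw":-0.5,"linear":[0,0.35,0.02],"roll":0.55},
    {"jaw":-0.5,"linear":[0,0.44,0.025],"roll":0.7},
    {"jaw":-0.5,"linear":[0,0.52,0.027],"roll":0.833},
    {"jaw":-0.5,"linear":[0,0.565,0.027],"roll":0.833},
    {"jaw":-0.5,"linear":[0,0.565,0.027],"roll":0.833},
    {"jaw":-0.5,"linear":[0,0.565,0.027],"roll":0.833},
  ],
)

```text
t: 9.1
tool_pos: [0.5335, 0.0497, 0.2574]
orientation: [0.339, 1.547, -0.345]
force: [0.5, -0.0, -0.5]
opening: 0.0696
```

```bash
python3 -c "
from h import *
goto([.477,.079,.26],65)
b,_=snap('wrist','w4.png'); a,_=snap('scene','c4.png'); d,_=load('w3.png')
cv2.imwrite('pics/v4.png',np.vstack([np.hstack([b['pixels'][:360,:],np.zeros((360,1,3),np.uint8)])[:, :640],np.hstack([cv2.resize(a['pixels'][260:380,160:320],(320,240)),cv2.resize(d['pixels'],(320,240))])]))"
```

```text
pos [0.5335 0.0497 0.2574] yaw 65.02 q [-0.   -0.05  1.61 -0.    1.59 -1.14] t 9.1 open 0.06959624081994456 F [ 0.5 -0.  -0.5]
lin [-0.0042  0.0045 -0.106 ] roll 0.001
```

View pics/v4.png

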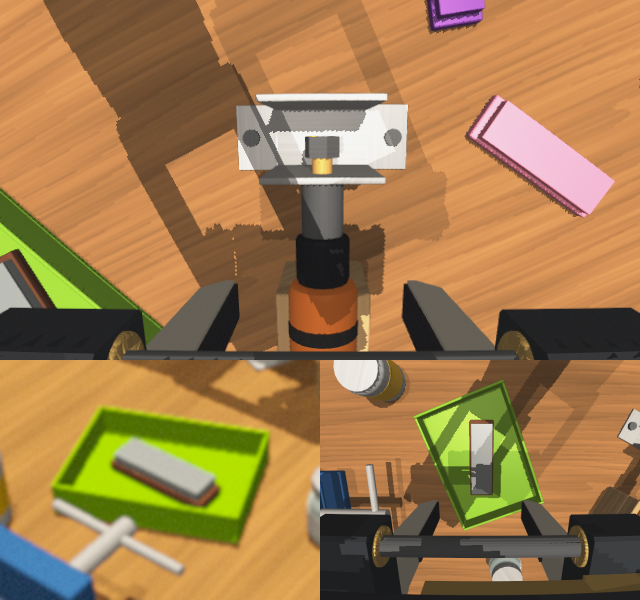

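The stone lies flat on the tray floor. In the wrist view the head is at about (322,147) with the brass sleeve at (322,167), and the cheek tops run (257,97)–(387,97) and (261,180)–(385,180).

```bash
python3 -c "
from h import *
c,s=load('w4.png'); P=onplane(c,s,[[257,97],[387,97],[385,180.5],[260,180.5]],.125); print(P.round(4).tolist()); C=P.mean(0)
d=P[1]+P[2]-P[0]-P[3]; yaw=np.degrees(np.arctan2(d[1],d[0])); x=np.array([np.sin(np.radians(yaw)),-np.cos(np.radians(yaw)),0])
h=C+.006*x; print('centre',C,'yaw',yaw,'head',h,'sep',(P[2]+P[3]-P[0]-P[1])@x/2)
print('head direct',onplane(c,s,[[322,147]],.104)); print(proj(c,s,[[*h[:2],.092],[*h[:2],.104]]))
goto([*h[:2],.2],yaw);goto([*h[:2],.073],yaw)"
```

```text
[[0.4317, 0.0499, 0.125], [0.4688, 0.1299, 0.125], [0.5205, 0.1065, 0.125], [0.4832, 0.0262, 0.125]]
centre [0.47603617 0.07814292 0.125     ] yaw 65.08199870945158 head [0.48147764 0.07561499 0.125     ] sep 0.05670041337673302
head direct [[0.48134693 0.07550732 0.104     ]]
[[322.19860331 146.50744221]
 [322.20535388 147.10012405]]
pos [0.5338 0.0492 0.2581] yaw 64.94 q [-0.   -0.05  1.61 -0.    1.59 -1.14] t 9.2 open 0.06991203244910835 F [-0.8 -0.7  0.3]
lin [ 0.0969  0.0032 -0.0976] roll -0.005
pos [0.5338 0.0492 0.2581] yaw 64.94 q [-0.   -0.05  1.61 -0.    1.59 -1.14] t 9.2 open 0.06991203244910835 F [-0.8 -0.7  0.3]
lin [ 0.3086  0.004  -0.0973] roll -0.005
```

apply_moves(
  series=[
    {"jaw":-0.5,"linear":[0.02,0.003,-0.05],"roll":0},
    {"jaw":-0.5,"linear":[0.05,0.004,-0.0975],"roll":0},
    {"jaw":-0.5,"linear":[0.06,0.004,-0.0975],"roll":0},
    {"jaw":-0.5,"linear":[0.1,0.004,-0.0975],"roll":0},
    {"jaw":-0.5,"linear":[0.1,0.004,-0.0975],"roll":0},
  ],
  force=55,
)

```text
t: 9.82
tool_pos: [0.4811, 0.075, 0.1966]
orientation: [0.341, 1.548, -0.348]
force: [-1.3, -0.1, 0.5]
opening: 0.0696
```

```bash
python3 -c "
from h import *
print(goto([.4812,.0757,.073],65.08).round(3))"
```

```text
pos [0.4811 0.075  0.1966] yaw 64.87 q [ 0.05 -0.16  1.82 -0.    1.49 -1.08] t 9.825 open 0.06955089781462398 F [-1.3 -0.1  0.5]
lin [0.206  0.0022 0.0004] roll -0.007
[[-0.006  0.425  0.905]
 [-0.003  0.905 -0.425]
 [-1.    -0.005 -0.004]]
```

apply_moves(
  series=[
    {"jaw":-0.5,"linear":[0.05,0.002,0],"roll":0},
    {"jaw":-0.5,"linear":[0.1,0.002,0],"roll":0},
    {"jaw":-0.5,"linear":[0.15,0.002,0],"roll":0},
    {"jaw":-0.5,"linear":[0.19,0.002,0],"roll":0},
    {"jaw":-0.5,"linear":[0.206,0.002,0],"roll":0},
    {"jaw":-0.5,"linear":[0.206,0.002,0],"roll":0},
    {"jaw":-0.5,"linear":[0.206,0.002,0],"roll":0},
  ],
)

```text
t: 10.7
tool_pos: [0.4821, 0.0756, 0.0745]
orientation: [0.341, 1.546, -0.347]
force: [0.7, 0.8, -0.2]
opening: 0.0698
```

```bash
python3 -c "
from h import *
goto([.4812,.0757,.073],65.08)"
```

```text
pos [0.4821 0.0756 0.0745] yaw 64.86 q [ 0.05 -0.05  1.94 -0.    1.25 -1.08] t 10.7 open 0.06978143677648578 F [ 0.7  0.8 -0.2]
lin [ 0.0025 -0.0005 -0.0014] roll -0.007
```

apply_moves(
  series=[
    {"jaw":1,"linear":[0.002,0,-0.001],"roll":0},
    {"jaw":1,"linear":[0.002,0,-0.001],"roll":0},
    {"jaw":1,"linear":[0.002,0,-0.001],"roll":0},
    {"jaw":1,"linear":[0.002,0,-0.001],"roll":0},
    {"jaw":1,"linear":[0.002,0,-0.001],"roll":0},
    {"jaw":1,"linear":[0.002,0,-0.001],"roll":0},
    {"jaw":1,"linear":[0.002,0,-0.001],"roll":0},
    {"jaw":1,"linear":[0.002,0,-0.001],"roll":0},
    {"jaw":1,"linear":[0.002,0,-0.001],"roll":0},
    {"jaw":1,"linear":[0.002,0,-0.001],"roll":0},
  ],
  force=55,
)

```text
t: 11.95
tool_pos: [0.4809, 0.0746, 0.0731]
orientation: [0.339, 1.547, -0.349]
force: [-2.9, -7.1, 2.0]
opening: 0.0252
```

```bash
python3 -c "
from h import *
goto([.4812,.0757,.073],65.08); print(read_state()['wrist_torque'])
a,_=snap('scene','c5.png'); b,_=snap('side','s5.png')
cv2.imwrite('pics/v5.png',np.hstack([cv2.resize(x['pixels'],(400,300)) for x in (a,b)]))"
```

```text
pos [0.4809 0.0746 0.0731] yaw 64.85 q [ 0.05 -0.05  1.95 -0.01  1.25 -1.08] t 11.95 open 0.025155629289714074 F [-2.9 -7.1  2. ]
lin [ 0.0001  0.0018 -0.0003] roll -0.008
[-0.91489379  0.44771524  0.02693032]
```

View pics/v5.png

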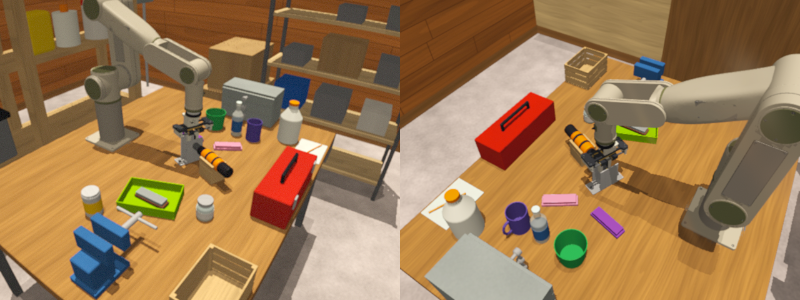

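apply_moves(
  series=[
    {"jaw":1,"linear":[0,0,0],"roll":0},
    {"jaw":1,"linear":[0,0,0],"roll":0},
    {"jaw":1,"linear":[0,0,0],"roll":0},
    {"jaw":1,"linear":[0,0,0],"roll":0},
    {"jaw":1,"linear":[0,0,0],"roll":0},
    {"jaw":1,"linear":[0,0,0],"roll":0},
  ],
)

```text
t: 12.8
tool_pos: [0.4809, 0.0746, 0.0731]
orientation: [0.339, 1.547, -0.349]
force: [-1.7, -2.3, 1.3]
opening: 0.025
```

apply_moves(
  series=[
    {"jaw":1,"linear":[0,0,0],"roll":0},
    {"jaw":1,"linear":[0,0,0],"roll":0},
    {"jaw":1,"linear":[0,0,0],"roll":0},
    {"jaw":1,"linear":[0,0,0],"roll":0},
    {"jaw":1,"linear":[0,0,0],"roll":0},
    {"jaw":1,"linear":[0,0,0],"roll":0},
    {"jaw":1,"linear":[0,0,0],"roll":0},
    {"jaw":1,"linear":[0,0,0],"roll":0},
    {"jaw":1,"linear":[0,0,0],"roll":0},
    {"jaw":1,"linear":[0,0,0],"roll":0},
    {"jaw":1,"linear":[0,0,0],"roll":0},
    {"jaw":1,"linear":[0,0,0],"roll":0},
  ],
  force=58,
)

```text
t: 14.3
tool_pos: [0.4809, 0.0746, 0.0731]
orientation: [0.339, 1.547, -0.349]
force: [-1.7, -2.0, 1.3]
opening: 0.0247
```

The opening has held at about 25 mm over 2.4 s. A head turning 0.6 rad in that time would have pushed the fingers by millimetres, so I'm handing in.

```bash
python3 -c "
from h import *
s=read_state(); print(s['opening'],s['tool_pos']); print(close_job()); s=read_state(); print(s['t'],s['opening'],s['tool_pos'],s['force'])"
```

```text
0.024687768563453092 [0.4808839  0.0745894  0.07311476]
the job is handed in; nothing more can be done
None
the job is handed in; nothing more can be done
```

I laid the sharpening stone in the green tray and gripped the hidden bolt head from above. I handed the job in at about 14.3 s, still gripping with 58 N commanded.

- **Stone:** it was let go with the fingertips at the tray floor (TCP z about 5 mm). Pictures taken afterwards show it flat on the floor near the tray's middle.
- **Bolt head:** the grasp point is about 1–2 mm from the measured head centre. The opening was 25.2, 25.0 and 24.7 mm over the last 2.4 s with the pose unchanged. This is consistent with a held 24 mm head, but the 0.5 mm closing could be noise or slight settling. I have no direct reading of the bolt's speed or of the finger contact force.
- **Bystanders:** the bottle, mug, pot, jar and can look unmoved in the final views; I did not measure them again.

No check failed. One measurement disagreed: the stone's position differed by 1–2 cm between the first fixed-camera views, so I used the closer wrist-camera view instead.

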